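# Hang the router template and shut the keeper

### The arm

A 6-joint arm with a two-finger parallel gripper is mounted at the origin on a cart in front of the work surface, level with it; the furniture and walls round the work are solid. World frame = base frame: x ahead of the robot, y to its left, z up, the work surface at z = 0. Lengths are in m, angles in degrees, forces in N, time in s.
With the tool pointing down it reaches from about 0.4 to 0.825 m from the base axis. Payload 7 kg.
Tool frame: the origin (TCP) lies at the very end of the fingers, on their centre line; the grasp point (between the pads) lies hold_point_z behind it (hold_point_z is the distance from the TCP to the grasp point, in m); z points along the fingers, y is the line along which they close (so a half turn about z gives the same grasp; the last joint's range is limited). The gripper opens to 88 mm and grips with 3 to 60 N. Pads are 19 mm wide; open, the fingers measure 130 mm over their backs; the gripper's body (78 mm by 193 mm) begins 47 mm behind the grasp point.
Start: joints at [90.132, 20.546, 0.682, 0, -70.136, -16.507], TCP at [0.19, 0.648, 0.227] pointing down, gripper open.
Joint ranges: [-176.03, 176.03], [-82.01, 121.73], [-58.28, 71.71], [-173.87, 95.51], [-174.79, -0.11], [-173.66, 173.66]. Speed limits (degrees/s): [136.94, 136.94, 172.46, 180, 180, 180].

### API

Orientations are given as [roll, pitch, yaw] about the fixed x, y, z axes, in that order (R = Rz(yaw) Ry(pitch) Rx(roll)).
In Python, from plant import get_obs, snapshot, close_job, hold_point_z gives the robot as it stands.
- The arm moves only by the tool play_rows, never from a script. Its argument "commands" is a list that holds one entry, the list of rows, each a list of 7 numbers: the shift along the tool's x, y, z in cm, then the turn, a rotation vector about the tool's x, y, z in degrees, then the opening, from 0 (shut) to 1 (fully open). In form: [[[x, y, z, ax, ay, az, fingers], ...]]. A call has 1 to 20 rows; each row is the pose to reach, as a shift and turn from the pose commanded when the call began, along the tool's axes at that moment; what a row does not reach only later rows make up. A row lasts 1/12 s, in which the tool goes at most 41.7 mm and 7.16 degrees, less where a joint would pass 70% of its speed; a pose out of reach is approached as far as the arm can. A call with a gripper value outside its range is refused whole. The fingers move at their own pace and stop on an object; the grip force is fixed at half the most. Time passes only in rows, so rows that repeat a pose let the fingers close. It gives the time, the measured TCP pose, the force, the opening and the grip force at its end, in the units of the state.
- get_obs(): the state, without advancing time (a new reading comes with each control period).
- snapshot(name): name is "side" or "top"; returns a dict with "frame" (420x560x3 uint8, red, green, blue), "camera_matrix" (3x3 intrinsics, pixels), "origin" and "attitude" of the camera in the world. Camera axes: x right, y down, z forward; pixel columns grow to the right and rows downward; lengths in m; the calibration is good to about 2 mm. A picture is of the moment at which its call begins. There is no depth.
- close_job(): hands the job in; it is judged then, once.
The state is a dict: "clock": time; "joint_pos": joint angles; "qvel": joint speeds; "tau": joint torques, N m; "tool_pos": TCP position; "orientation": TCP orientation; "force": force on the tool from outside, world axes, zero at the start; "moment": the same for the moment, N m; "opening": finger opening in m; "gripper_force": force on a finger pad.
Only numpy, scipy, OpenCV 4.12 (cv2) and the standard library are available. Lean on these libraries where they do the work, as an engineer would, in place of code of your own. Each camera call takes 0.05 s, during which the arm holds its last target. There are 200 camera calls.

### The job

Hang the waisted grey template (the one with a notch cut into each side edge) by its hole on the hook of the stand and let go. Then push the stand's keeper bolt in to its middle click, and no further, so that it stands in front of the template. Leave the other template standing in the rack and do not knock over the brown bottle.

Things in the scene. Friction and masses are not known exactly. Their poses are not given: they have to be found in the camera images.
- waisted: template to hang: upright grey laminate plate 100 mm wide (own x), 12 thick (own y), 150 high (own z), about 0.16 kg; origin at the centre of its bottom edge. Through hole (along own y) 40 x 40 mm, 70 to 110 mm above the bottom; grip the solid 40 mm band above it across the 12 mm. A notch 20 mm deep, 32 to 62 mm above the bottom, in each side. Same front and back. Starts upright in a rack slot
- waisted_hole (a point): middle of the upper edge of that template's hole: 110 mm above its origin, 40 mm below its top edge. This edge rests on the hook bar when it hangs. The hole's upper corners are cut at 45 degrees
- straight: the other grey template, same size and hole but with straight sides; stays in the rack. Origin at the centre of its bottom edge, axes as for the waisted one
- rack: dark wooden rack 100 mm (x) x 116 mm (y) x 38 mm high, fixed; origin under its centre. Two parallel slots along its x, 15 mm wide, at y = +39 and -39 mm, floor 8 mm above the bench; one template in each, in either order
- stand: fixed hook stand: dark wooden base 12 mm thick (x -55 to +95, y -45 to +105 mm), origin on the bench. A 20 mm steel post, 170 mm high, at x = +75 mm carries the hook; nothing is higher. An aluminium pillar 26 x 22 mm, 136 mm high, at x = -34, y = +89 mm carries the keeper bolt
- hook_throat (a point): top of the hook bar in the throat, 150 mm above the stand's origin, axes as the stand's. Hook: 10 mm round bar along x at y = 0, open to -x (robot's side); level from x = -10 to +16 mm, upturned tip reaching x = -25 mm and 14 mm above this point; it rises 14 mm towards the post. The template goes on from -x, its own y along the stand's x, either way round
- keeper (a joint): travel of the keeper bolt in m: 0 = fully out, 0.024 = middle click, 0.048 = fully in; grows as the bolt is pushed towards the stand's -y. A sprung detent holds it at each; about 8 N are needed to leave a click. Pushed past half way (0.012) it snaps on to the middle by itself. Starts out (0 to 0.003)
- keeper_knob (a point): centre of the outer (+y) face of the bolt's black knob (32 mm in diameter, 18 thick), 120 mm above the bench, at x = -34, y = +170 mm in the stand's frame with the bolt out; moves with the bolt, a 12 mm round rod along the stand's y whose inner end is at y = +64 mm with the bolt out
- oil_bottle: brown bottle with black cap, 46 mm in diameter, 126 mm high, standing loose on the bench; origin at the centre of its underside

How it is judged (in metres and radians):
On the way, in this order (a step that is already met when the one before it is completed fails the run):
1. the waisted template hangs on the hook, released, while the keeper is still out (x of waisted_hole in the frame of hook_throat between -0.022 and 0.025 m and y of waisted_hole in the frame of hook_throat between -0.02 and 0.02 m and z of waisted_hole in the frame of hook_throat between -0.006 and 0.012 m and angle between waisted's own z axis and vertical below 0.25 rad and contact force between waisted and stand above 0.3 N and contact force between waisted and the fingers below 0.05 N and value of joint keeper below 0.01 m), for 0.2 s.
2. the keeper is at its middle click and the template still hangs (x of waisted_hole in the frame of hook_throat between -0.022 and 0.025 m and y of waisted_hole in the frame of hook_throat between -0.02 and 0.02 m and z of waisted_hole in the frame of hook_throat between -0.006 and 0.012 m and angle between waisted's own z axis and vertical below 0.25 rad and contact force between waisted and stand above 0.3 N and contact force between waisted and the fingers below 0.05 N and value of joint keeper between 0.02 and 0.028 m), for 0.2 s.
At the end, for the whole second after the job is handed in: the waisted template hangs still and released in the hook throat (hole's upper edge within 20 mm sideways, -6 to +12 mm in height, tilt under 0.25 rad), the keeper rests within 4 mm of its middle click, the straight template is still in its slot and the brown bottle upright (all of step 2 and linear speed of waisted below 0.03 m/s and velocity of joint keeper below 0.01 m/s and angle between oil_bottle's own z axis and vertical below 0.3 rad and z of straight in the frame of rack below 0.02 m and angle between straight's own z axis and vertical below 0.2 rad); the robot touches nothing.
It fails at once if the straight template is pulled out of its slot or tipped (z of straight in the frame of rack above 0.03 m or angle between straight's own z axis and vertical above 0.3 rad).
It fails at once if the brown bottle is knocked over (angle between oil_bottle's own z axis and vertical above 0.6 rad).
It fails at once if the keeper is pushed well beyond its middle click (value of joint keeper above 0.038 m).
It also fails if it takes over 58 s, if anything falls off the work surface, if the arm or the gripper's body presses on something with over 40 N, if the wrist force passes 120 N, or if a joint passes its speed limit or range.

## Working session

There is one attempt and no reset: what is moved stays moved. The work goes in short steps, Python scripts to look and compute and a tool call to move; the robot and the scene stay as the last step left them, time stands still between calls to the robot, and variables do not carry over. Pictures are saved under pics/ and viewed, at most 10 in all, crops included, and the job is handed in when it is done.

Besides the shell and the picture viewer there is one more tool, called as a command line: name --argument value ..., lists and objects as JSON in quotes. play_rows: Moves the arm, as the interface text tells. Its arguments: {"type":"object","properties":{"commands":{"type":"array","items":{"type":"array","items":{"type":"array","items":{"type":"number"}}}}},"required":["commands"]}

```bash
ls; mkdir -p pics
python3 - <<'E'
from plant import *
import cv2,pickle
print(hold_point_z, get_obs())
for n in("side","top"):
    s=snapshot(n);pickle.dump(s,open(n+"0.pkl","wb"));cv2.imwrite(f"pics/{n}0.png",s["frame"][:,:,::-1]);print(n,s["camera_matrix"],s["origin"],s["attitude"])
E
```

```text
pics
0.0188 {'clock': 0.0, 'joint_pos': array([ 9.01296485e+01,  2.05878278e+01,  6.33282684e-01, -1.89666170e-02,
       -7.01364034e+01, -1.65077319e+01]), 'qvel': array([-0.03868974, -0.16639485, -0.09810748, -0.03589246,  0.06362862,
       -0.05216573]), 'tau': array([ 8.34954608e-05, -5.82722247e+01,  2.93058103e+01,  6.99725792e+00,
        6.95596682e-03, -1.44915562e-04]), 'tool_pos': array([0.19021847, 0.64712579, 0.22566331]), 'orientation': array([ 1.79907734e+02, -8.74972735e-03, -1.63845351e+01]), 'force': array([-0.20857938,  0.43733727, -0.6967501 ]), 'moment': array([-0.01283009,  0.01980525,  0.03491146]), 'gripper_force': 0.0, 'opening': 0.08742062329067042}
side [[395.67669367   0.         286.05244638]
 [  0.         395.67669367 207.71547923]
 [  0.           0.           1.        ]] [ 0.27875888 -0.42472908  0.7099965 ] [-134.39725403    1.06075041  -16.48871034]
top [[507.47393102   0.         268.05345185]
 [  0.         507.47393102 207.48903407]
 [  0.           0.           1.        ]] [0.3733177  0.16831143 1.15705441] [-175.69571346   -0.58549927  -90.52711886]
```

View images.

View pics/side0.png

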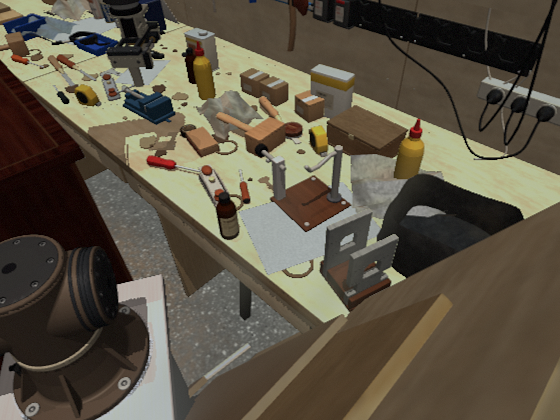

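View pics/top0.png

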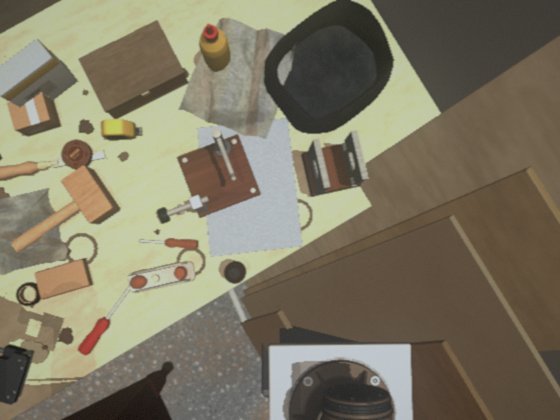

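Run:
```python
import pickle,cv2,numpy as np
s=pickle.load(open("side0.pkl","rb"))["frame"][:,:,::-1];t=pickle.load(open("top0.pkl","rb"))["frame"][:,:,::-1]
a=cv2.resize(s[130:310,200:400],(800,720)[0:2],interpolation=3)
cv2.imwrite("pics/s1.png",cv2.resize(s[140:310,210:410],(700,595),interpolation=3))
cv2.imwrite("pics/t1.png",cv2.resize(t[110:230,145:375],(798,416),interpolation=3))
```

```text
(no output)
```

View pics/s1.png

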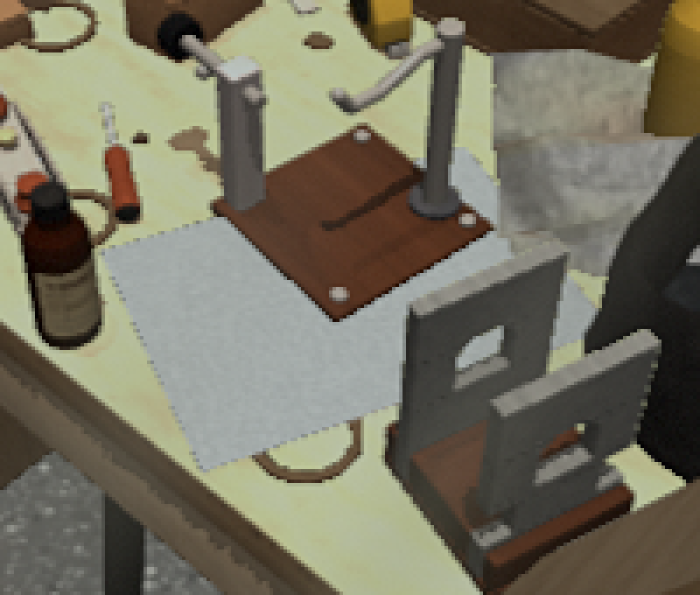

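View pics/t1.png

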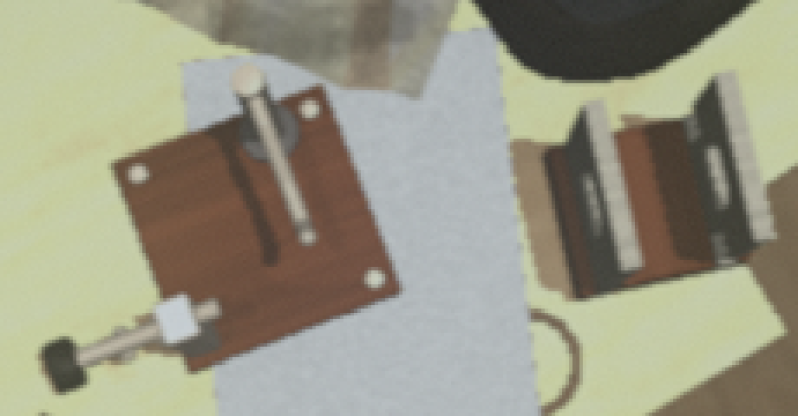

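```bash
cat > h.py <<'E'
import numpy as np,cv2,pickle
from scipy.spatial.transform import Rotation as R
def rot(rpy): return R.from_euler("xyz",rpy,degrees=True).as_matrix()
def ray(s,p):
    d=rot(s["attitude"])@np.linalg.inv(s["camera_matrix"])@np.array([p[0],p[1],1.]); return np.array(s["origin"]),d/np.linalg.norm(d)
def plane(s,p,z): o,d=ray(s,p); return o+d*(z-o[2])/d[2]
def tri(s1,p1,s2,p2):
    o1,d1=ray(s1,p1);o2,d2=ray(s2,p2)
    t=np.linalg.lstsq(np.c_[d1,-d2],o2-o1,rcond=None)[0]
    a,b=o1+t[0]*d1,o2+t[1]*d2; return (a+b)/2,np.linalg.norm(a-b)*1e3
def proj(s,P):
    c=s["camera_matrix"]@rot(s["attitude"]).T@(np.array(P)-s["origin"]);return c[:2]/c[2]
E
python3 - <<'E'
from h import *
np.set_printoptions(precision=4,suppress=True)
T=pickle.load(open("top0.pkl","rb"));S=pickle.load(open("side0.pkl","rb"))
def blobs(s,m,roi,n=4,amin=15):
    x0,y0,x1,y1=roi;k=np.zeros(m.shape,np.uint8);k[y0:y1,x0:x1]=m[y0:y1,x0:x1]
    c,_=cv2.findContours(k,cv2.RETR_EXTERNAL,cv2.CHAIN_APPROX_NONE)
    for q in sorted(c,key=cv2.contourArea)[::-1][:n]:
        if cv2.contourArea(q)>amin:
            r=cv2.minAreaRect(q);print("  area",cv2.contourArea(q),"c",np.round(r[0],1),"box",np.round(cv2.boxPoints(r),1).tolist())
for nm,s,pts in(("top",T,dict(wtop=(360,155),wface=(352,160),stop=(322,160),table=(305,210),paper=(280,200),base=(220,190),knob=(164,215),post=(216,133))),
                ("side",S,dict(wtop=(374,248),wface=(355,275),stop=(350,222),sface=(335,250),paper=(270,240),base=(310,200),knob=(262,150),post=(338,150)))):
    hsv=cv2.cvtColor(s["frame"],cv2.COLOR_RGB2HSV)
    for k,p in pts.items(): print(nm,k,hsv[p[1],p[0]])
hs=cv2.cvtColor(T["frame"],cv2.COLOR_RGB2HSV)
print("top templates");blobs(T,((hs[...,1]<40)&(hs[...,2]>120)).astype(np.uint8),(311,125,372,192))
print("base");b=((hs[...,0]<12)|(hs[...,0]>170))&(hs[...,1]>90)&(hs[...,2]<140);blobs(T,b.astype(np.uint8),(172,125,265,222),2)
print("knob");blobs(T,(hs[...,2]<70).astype(np.uint8),(150,200,178,228),2)
print("bottle");blobs(T,(hs[...,2]<60).astype(np.uint8),(218,255,252,290),2)
E
```

```text
top wtop [ 26  26 170]
top wface [ 28  24 160]
top stop [ 26  25 171]
top table [ 36  43 204]
top paper [ 97  12 191]
top base [ 10 103 109]
top knob [30 34 83]
top post [ 26  26 194]
side wtop [ 27  20 142]
side wface [30 25 70]
side stop [24 20 64]
side sface [30 19 66]
side paper [ 79  12 169]
side base [ 12 136  60]
side knob [ 18  29 104]
side post [ 18  30 102]
top templates
  area 260.5 c [359.5 154.4] box [[350.5, 131.10000610351562], [357.0, 129.5], [368.5, 177.60000610351562], [362.0, 179.1999969482422]]
  area 249.0 c [321.1 163. ] box [[312.5, 139.3000030517578], [318.5, 138.0], [329.79998779296875, 186.60000610351562], [323.79998779296875, 188.0]]
  area 34.0 c [351.7 160.3] box [[348.29998779296875, 153.1999969482422], [351.3999938964844, 152.39999389648438], [355.1000061035156, 167.5], [352.1000061035156, 168.1999969482422]]
base
  area 2081.5 c [218.5 175.5] box [[177.8000030517578, 157.8000030517578], [236.6999969482422, 135.0], [259.20001220703125, 193.10000610351562], [200.39999389648438, 216.0]]
knob
bottle
```

Run:
```python
from h import *
np.set_printoptions(precision=4,suppress=True)
T=pickle.load(open("top0.pkl","rb"));S=pickle.load(open("side0.pkl","rb"))
def big(m,roi,min_=False):
    x0,y0,x1,y1=roi;k=np.zeros(m.shape,np.uint8);k[y0:y1,x0:x1]=m[y0:y1,x0:x1]
    c,_=cv2.findContours(k,cv2.RETR_EXTERNAL,cv2.CHAIN_APPROX_NONE);return cv2.minAreaRect(max(c,key=cv2.contourArea))
hs=cv2.cvtColor(S["frame"],cv2.COLOR_RGB2HSV);ht=cv2.cvtColor(T["frame"],cv2.COLOR_RGB2HSV)
m=(hs[...,2]>100)&(hs[...,1]>14)&(hs[...,1]<45)&(hs[...,0]<45)
top={"w":(359.5,154.4),"s":(321.1,163.)}
ends={"w":[(353.75,130.3),(365.25,178.4)],"s":[(315.5,138.6),(326.8,187.3)]}
for k,roi in (("w",(348,230,402,265)),("s",(322,204,378,234))):
    r=big(m,roi);print(k,"side",r)
    print("  tri centre",tri(S,r[0],T,top[k]))
    e=[plane(T,p,.158)for p in ends[k]];d=e[0]-e[1];print("  ends@.158",e,"len",np.linalg.norm(d),"yaw",np.degrees(np.arctan2(d[1],d[0])),"mid",(e[0]+e[1])/2, "side proj of mid",proj(S,(e[0]+e[1])/2))
bx=np.array([[177.8,157.8],[236.7,135],[259.2,193.1],[200.4,216]])
P=np.array([plane(T,p,.012) for p in bx]);c=P.mean(0);print("base",P,"sides",np.linalg.norm(P-np.roll(P,1,0),axis=1))
# +x edges: P3->P0 , P2->P1
dx=(P[0]-P[3])+(P[1]-P[2]);dy=(P[3]-P[2])+(P[0]-P[1]);y1=np.degrees(np.arctan2(dx[1],dx[0]));y2=np.degrees(np.arctan2(-dy[0],dy[1]));print("yaw",y1,y2)
yaw=(y1+y2)/2;Rz=rot([0,0,yaw]);o=c-Rz@np.array([.02,.03,.012]);print("stand origin",o)
f=lambda *v:o+Rz@np.array(v)
for n,v,ps,pt in (("post",(.075,0,.17),(338.6,147.1),(216.5,133.1)),("tip",(-.022,0,.16),(308,168.6),(233.5,178.6)),("knobc",(-.034,.161,.12),(262.5,150.5),(163.5,215.2))):
    print(n,"model",f(*v),"tri",tri(S,ps,T,pt),"projS",proj(S,f(*v)),ps,"projT",proj(T,f(*v)),pt)
print("throat",f(0,0,.15),"knob",f(-.034,.17,.12))
print("bottle cap", tri(S,(224,199),T,(235,271)))
print("plank",tri(S,(445,297),T,(452,218)),tri(S,(445,297),T,(530,172)))
```

```text
w side ((374.0608215332031, 245.62586975097656), (6.334914207458496, 50.61721420288086), 64.23066711425781)
  tri centre (array([ 0.552 , -0.0252,  0.1607]), np.float64(1.0373550133925027))
  ends@.158 [array([ 0.6018, -0.0155,  0.158 ]), array([ 0.5047, -0.0362,  0.158 ])] len 0.09928667655287925 yaw 12.072935294064326 mid [ 0.5533 -0.0259  0.158 ] side proj of mid [374.952  246.6933]
s side ((351.97900390625, 215.306640625), (22.692424774169922, 52.19257736206055), 83.79655456542969)
  tri centre (array([0.5375, 0.0513, 0.1681]), np.float64(5.932065928705938))
  ends@.158 [array([0.5856, 0.0614, 0.158 ]), array([0.4876, 0.0406, 0.158 ])] len 0.10016744735186996 yaw 12.007658780510397 mid [0.5366 0.051  0.158 ] side proj of mid [349.5276 219.3977]
base [[0.5745 0.3601 0.012 ]
 [0.6262 0.226  0.012 ]
 [0.4923 0.1756 0.012 ]
 [0.4414 0.3087 0.012 ]] sides [0.1427 0.1438 0.1431 0.1425]
yaw 20.878610194012243 20.985402446576384
stand origin [0.5256 0.2324 0.    ]
post model [0.5957 0.2592 0.17  ] tri (array([0.5951, 0.2573, 0.1736]), np.float64(1.1122978416973104)) projS [338.1652 147.8938] (338.6, 147.1) projT [215.7584 132.9399] (216.5, 133.1)
tip model [0.5051 0.2246 0.16  ] tri (array([0.5088, 0.2249, 0.1565]), np.float64(4.549270228417058)) projS [305.4528 167.8991] (308, 168.6) projT [233.8375 179.1236] (233.5, 178.6)
knobc model [0.4364 0.3707 0.12  ] tri (array([0.4392, 0.3703, 0.1204]), np.float64(3.8965899086195077)) projS [260.6078 150.8284] (262.5, 150.5) projT [163.5295 215.6511] (163.5, 215.2)
throat [0.5256 0.2324 0.15  ] knob [0.4331 0.3791 0.12  ]
bottle cap (array([0.3201, 0.2257, 0.1176]), np.float64(4.908714811643011))
plank (array([ 0.4705, -0.195 ,  0.2934]), np.float64(127.9228699580098)) (array([ 0.4869, -0.2559,  0.3652]), np.float64(2.7933586800482693))
```

Run:
```python
from h import *
np.set_printoptions(precision=3,suppress=True)
T=pickle.load(open("top0.pkl","rb"));S=pickle.load(open("side0.pkl","rb"))
for p in((345,318),(200,382),(445,297)):
  for q in((452,218),(250,290),(530,172),(540,375),(247,318),(283,316)): print(p,q,tri(S,p,T,q))
a=cv2.resize(T["frame"][150:420,220:560,::-1],(680,540),interpolation=3);cv2.imwrite("pics/f.png",a)
```

```text
(345, 318) (452, 218) (array([ 0.423, -0.18 ,  0.231]), np.float64(3.859777521088103))
(345, 318) (250, 290) (array([ 0.397,  0.096, -0.091]), np.float64(334.1154860754027))
(345, 318) (530, 172) (array([ 0.437, -0.246,  0.357]), np.float64(99.32239830248281))
(345, 318) (540, 375) (array([ 0.275, -0.252,  0.455]), np.float64(183.85142201256932))
(345, 318) (247, 318) (array([0.357, 0.074, 0.014]), np.float64(386.5179893021635))
(345, 318) (283, 316) (array([0.354, 0.023, 0.052]), np.float64(333.59619374791583))
(200, 382) (452, 218) (array([ 0.324, -0.195,  0.241]), np.float64(196.6583709577486))
(200, 382) (250, 290) (array([ 0.169,  0.214, -0.701]), np.float64(89.75645530633932))
(200, 382) (530, 172) (array([ 0.362, -0.26 ,  0.412]), np.float64(240.60645670190033))
(200, 382) (540, 375) (array([ 0.206, -0.259,  0.361]), np.float64(69.5212467065021))
(200, 382) (247, 318) (array([ 0.114,  0.228, -0.733]), np.float64(10.916899859087959))
(200, 382) (283, 316) (array([ 0.15 ,  0.107, -0.466]), np.float64(2.005606802994868))
(445, 297) (452, 218) (array([ 0.471, -0.195,  0.293]), np.float64(127.9228699580098))
(445, 297) (250, 290) (array([ 0.428, -0.004,  0.266]), np.float64(470.70443290062195))
(445, 297) (530, 172) (array([ 0.487, -0.256,  0.365]), np.float64(2.7933586800482693))
(445, 297) (540, 375) (array([ 0.296, -0.261,  0.515]), np.float64(240.16479972988452))
(445, 297) (247, 318) (array([ 0.391, -0.018,  0.337]), np.float64(499.1342306604213))
(445, 297) (283, 316) (array([ 0.391, -0.047,  0.323]), np.float64(450.480987927888))
```

View pics/f.png

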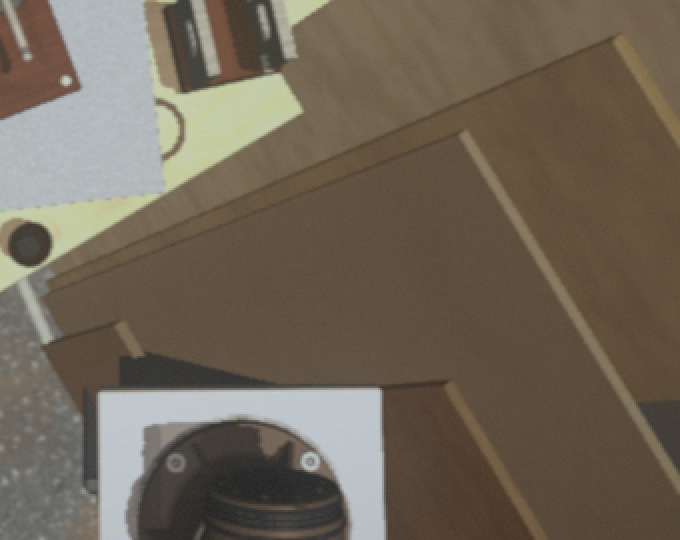

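```bash
cat >> h.py <<'E'
def rel(pose,xyz,yaw):
    """pose=(pos,rpy) now; target tool-down pos,yaw -> row in cm/deg"""
    A=rot(pose[1]);B=rot([180,0,yaw])
    return np.round(np.r_[A.T@(np.array(xyz)-pose[0])*100,R.from_matrix(A.T@B).as_rotvec(degrees=True)],2)
E
python3 - <<'E'
from h import *
p=(np.array([.19,.648,.227]),[180,0,-16.38])
print(rel(p,[.5525,-.0255,.30],12),rel(p,[.19,.648,.30],-16.38))
E
```

```text
[ 53.77  54.39  -7.3    0.     0.   -28.38] [ 0.   0.  -7.3  0.   0.   0. ]
```

play_rows --commands '[[[0, 0, -7.3, 0, 0, 0, 0.5], [0, 0, -7.3, 0, 0, 0, 0.5], [53.8, 54.4, -7.3, 0, 0, -28.4, 0.5], [53.8, 54.4, -7.3, 0, 0, -28.4, 0.5], [53.8, 54.4, -7.3, 0, 0, -28.4, 0.5], [53.8, 54.4, -7.3, 0, 0, -28.4, 0.5], [53.8, 54.4, -7.3, 0, 0, -28.4, 0.5], [53.8, 54.4, -7.3, 0, 0, -28.4, 0.5], [53.8, 54.4, -7.3, 0, 0, -28.4, 0.5], [53.8, 54.4, -7.3, 0, 0, -28.4, 0.5], [53.8, 54.4, -7.3, 0, 0, -28.4, 0.5], [53.8, 54.4, -7.3, 0, 0, -28.4, 0.5], [53.8, 54.4, -7.3, 0, 0, -28.4, 0.5], [53.8, 54.4, -7.3, 0, 0, -28.4, 0.5], [53.8, 54.4, -7.3, 0, 0, -28.4, 0.5], [53.8, 54.4, -7.3, 0, 0, -28.4, 0.5], [53.8, 54.4, -7.3, 0, 0, -28.4, 0.5], [53.8, 54.4, -7.3, 0, 0, -28.4, 0.5], [53.8, 54.4, -7.3, 0, 0, -28.4, 0.5], [53.8, 54.4, -7.3, 0, 0, -28.4, 0.5]]]'

```text
clock: 1.77
tool_pos: [0.5463, -0.0148, 0.2995]
orientation: [-180.0, 0.0, 12.0]
force: [0.3, 1.1, 0.3]
opening: 0.0436
gripper_force: 0.0
```

play_rows --commands '[[[0, 0, 0, 0, 0, 0, 0.5], [0, 0, 0, 0, 0, 0, 0.5]]]'

```text
clock: 1.93
tool_pos: [0.5462, -0.015, 0.2985]
orientation: [180.0, 0.1, 11.8]
force: [0.9, 0.4, 1.2]
opening: 0.0441
gripper_force: 0.0
```

Run:
```python
from h import *
from plant import *
o=get_obs();print(o["joint_pos"],o["tool_pos"],o["orientation"])
p=(o["tool_pos"],o["orientation"])
print(rel(p,[.5525,-.0258,.185],12))
```

```text
[ 1.89739329e+01  6.17457174e+00 -8.87189263e+00 -1.18131347e-02
 -7.50683893e+01  8.27936385e+01] [ 0.54618223 -0.01495253  0.29847996] [1.79996910e+02 1.15377747e-01 1.17645129e+01]
[ 0.42  1.19 11.35  0.    0.12 -0.24]
```

play_rows --commands '[[[0.4, 1.15, 0, 0, 0, 0, 0.5], [0.4, 1.15, 4, 0, 0, 0, 0.5], [0.4, 1.15, 8, 0, 0, 0, 0.5], [0.4, 1.15, 11, 0, 0, 0, 0.5], [0.4, 1.15, 11, 0, 0, 0, 0.5], [0.4, 1.15, 11, 0, 0, 0, 0.5]]]'

```text
clock: 2.43
tool_pos: [0.5516, -0.0226, 0.1892]
orientation: [180.0, 0.2, 12.1]
force: [0.1, -0.9, 0.9]
opening: 0.0439
gripper_force: 0.0
```

Run:
```python
from h import *
from plant import *
o=get_obs();print(o["tool_pos"],o["orientation"])
s=snapshot("side");t=snapshot("top")
a=cv2.resize(s["frame"][170:300,310:430,::-1],(480,520),interpolation=3)
b=cv2.resize(t["frame"][110:210,290:390,::-1],(320,320),interpolation=3)
c=np.zeros((520,800,3),np.uint8);c[:,:480]=a;c[:320,480:]=b;cv2.imwrite("pics/g1.png",c)
```

```text
[ 0.55163341 -0.02261316  0.18921484] [1.79959758e+02 1.60470060e-01 1.21359489e+01]
```

View pics/g1.png

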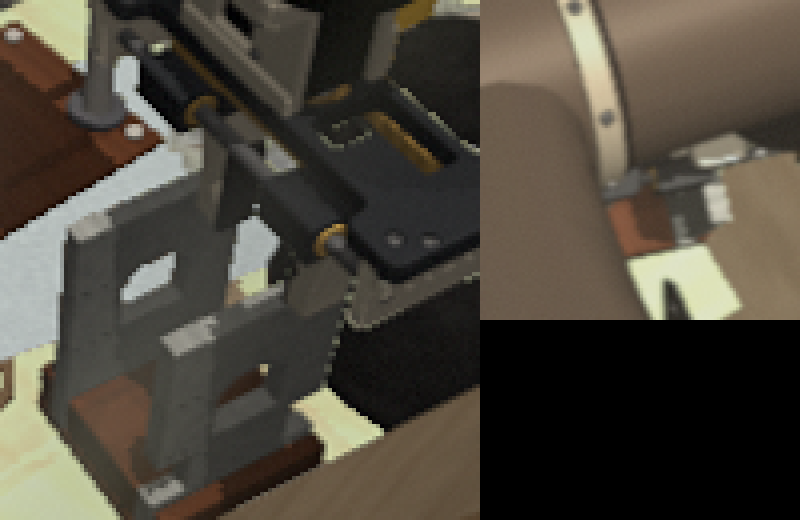

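play_rows --commands '[[[0, 0.25, 1.5, 0, 0, 0, 0.5], [0, 0.25, 3, 0, 0, 0, 0.5], [0, 0.25, 4.5, 0, 0, 0, 0.5], [0, 0.25, 5.7, 0, 0, 0, 0.5], [0, 0.25, 5.7, 0, 0, 0, 0.5], [0, 0.25, 5.7, 0, 0, 0, 0.1], [0, 0.25, 5.7, 0, 0, 0, 0.1], [0, 0.25, 5.7, 0, 0, 0, 0], [0, 0.25, 5.7, 0, 0, 0, 0], [0, 0.25, 5.7, 0, 0, 0, 0], [0, 0.25, 5.7, 0, 0, 0, 0]]]'

```text
clock: 3.45
tool_pos: [0.5531, -0.0254, 0.1331]
orientation: [-180.0, -0.1, 12.0]
force: [-1.1, 3.3, 4.3]
opening: 0.0119
gripper_force: 30.0
```

Run:
```python
from h import *
p=(np.array([.553,-.0256,.132]),[180,0,12.0])
Rz=rot([0,0,20.93]);o=np.array([.5256,.2324,0])
print(rel(p,[.553,-.0256,.31],12),rel(p,o+Rz@[-.075,0,.31],-69.07))
```

```text
[ -0.    0.  -17.8   0.    0.    0. ] [ -4.73 -24.64 -17.8    0.    -0.    81.07]
```

play_rows --commands '[[[0, 0, -2, 0, 0, 0, 0], [0, 0, -4, 0, 0, 0, 0], [0, 0, -6, 0, 0, 0, 0], [0, 0, -9, 0, 0, 0, 0], [0, 0, -12, 0, 0, 0, 0], [0, 0, -15, 0, 0, 0, 0], [0, 0, -18, 0, 0, 0, 0], [0, 0, -18, 0, 0, 0, 0]]]'

```text
clock: 4.12
tool_pos: [0.5552, -0.0258, 0.3192]
orientation: [179.9, -0.5, 12.1]
force: [0.6, 0.3, -0.2]
opening: 0.0119
gripper_force: 30.0
```

play_rows --commands '[[[-1, -4, 0, 0, 0, 7, 0], [-2, -8, 0, 0, 0, 14, 0], [-2.5, -12, 0, 0, 0, 21, 0], [-3, -15, 0, 0, 0, 28, 0], [-3.5, -18, 0, 0, 0, 35, 0], [-4, -20, 0, 0, 0, 42, 0], [-4.4, -22, 0, 0, 0, 49, 0], [-4.7, -23.5, 0, 0, 0, 56, 0], [-4.7, -24.6, 0, 0, 0, 63, 0], [-4.7, -24.6, 0, 0, 0, 70, 0], [-4.7, -24.6, 0, 0, 0, 77, 0], [-4.7, -24.6, 0, 0, 0, 81, 0], [-4.7, -24.6, 0, 0, 0, 81, 0], [-4.7, -24.6, 0, 0, 0, 81, 0], [-4.7, -24.6, 0, 0, 0, 81, 0]]]'

```text
clock: 5.37
tool_pos: [0.4555, 0.2051, 0.3124]
orientation: [180.0, -0.0, -68.8]
force: [-0.3, 0.2, -1.6]
opening: 0.0115
gripper_force: 30.0
```

Run:
```python
from h import *
from plant import *
o=get_obs();print(o["tool_pos"],o["orientation"],o["joint_pos"],o["force"])
Rz=rot([0,0,20.93]);q=np.array([.5256,.2324,0])
print("in stand",Rz.T@(o["tool_pos"]-q))
```

```text
[0.45546834 0.20509598 0.31236272] [ 1.79980985e+02 -1.21770376e-03 -6.87657886e+01] [ 4.68159980e+01  1.04529743e+00 -1.26641433e+01 -7.32018875e-03
 -7.63082358e+01 -2.55800531e+01] [-0.30874713  0.16899658 -1.62876345]
in stand [-0.07525793 -0.00044951  0.31236272]
```

play_rows --commands '[[[0, 0, 3, 0, 0, 0, 0], [0, 0, 6, 0, 0, 0, 0], [0, 0, 9, 0, 0, 0, 0], [0, 0, 11, 0, 0, 0, 0], [0, 0, 12.6, 0, 0, 0, 0], [0, 0, 12.6, 0, 0, 0, 0], [0, 0, 12.6, 0, 0, 0, 0], [0, 0, 12.6, 0, 0, 0, 0]]]'

```text
clock: 6.03
tool_pos: [0.4563, 0.2057, 0.1878]
orientation: [-179.9, 0.0, -68.9]
force: [0.4, 0.2, -1.1]
opening: 0.0117
gripper_force: 30.0
```

Run:
```python
from h import *
from plant import *
o=get_obs();Rz=rot([0,0,20.93]);q=np.array([.5256,.2324,0])
print("in stand",Rz.T@(o["tool_pos"]-q),o["orientation"])
s=snapshot("side");t=snapshot("top");pickle.dump(s,open("s2.pkl","wb"))
f=lambda *v:proj(s,q+Rz@np.array(v))
# predicted hole corners, tip
for v in((-.0812,-.02,.132),(-.0812,.02,.132),(-.0812,.02,.172),(-.0812,-.02,.172),(-.025,0,.16),(-.0812,-.05,.212),(-.0812,.05,.212)): print(v,f(*v))
a=cv2.resize(s["frame"][110:230,220:370,::-1],(500,400),interpolation=3)
b=cv2.resize(t["frame"][110:230,150:260,::-1],(293,320),interpolation=3)
c=np.zeros((400,800,3),np.uint8);c[:,:500]=a;c[:320,500:793]=b;cv2.imwrite("pics/g2.png",c)
```

```text
in stand [-0.07428674 -0.00022254  0.18775258] [-1.79912093e+02  9.17786318e-03 -6.88948594e+01]
(-0.0812, -0.02, 0.132) [289.99175382 193.28905034]
(-0.0812, 0.02, 0.132) [278.97492976 183.82824393]
(-0.0812, 0.02, 0.172) [278.39930833 169.79031679]
(-0.0812, -0.02, 0.172) [289.77155014 179.18082726]
(-0.025, 0, 0.16) [304.39302062 168.44437022]
(-0.0812, -0.05, 0.212) [298.80177827 171.41171781]
(-0.0812, 0.05, 0.212) [269.39254092 148.16732619]
```

View pics/g2.png

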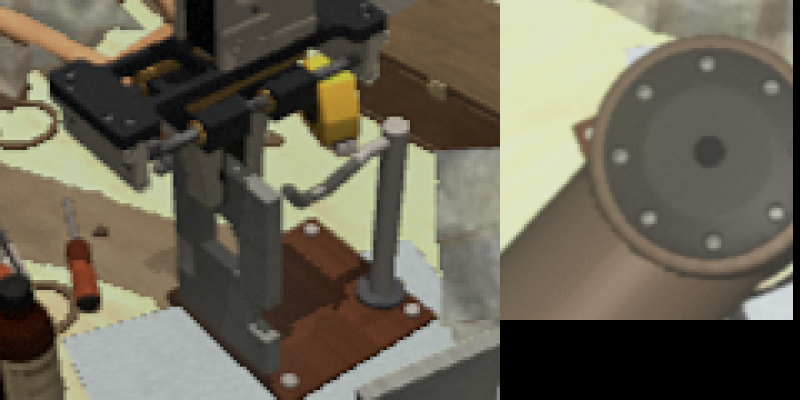

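Run:
```python
from h import *
np.set_printoptions(linewidth=200)
s=pickle.load(open("s2.pkl","rb"));S=pickle.load(open("side0.pkl","rb"));Rz=rot([0,0,20.93]);q=np.array([.5256,.2324,0])
g=cv2.cvtColor(s["frame"],cv2.COLOR_RGB2GRAY)
print("cols",np.arange(284,312))
for r in (163,165,167,169,171,173,176,180,184): print(r,g[r,284:312])
f=lambda *v:np.round(proj(s,q+Rz@np.array(v)),1)
for x in(-.081,-.069): print([f(x,-.05,z) for z in(.212,.19,.172)])
print("tip region cols 300-330");g0=g
for r in range(160,176): print(r,g0[r,298:328])
print([f(x,0,z) for x,z in((-.025,.159),(-.01,.145),(.016,.145),(.065,.159))])
```

```text
cols [284 285 286 287 288 289 290 291 292 293 294 295 296 297 298 299 300 301 302 303 304 305 306 307 308 309 310 311]
163 [ 70  55  10  20  37  47  58  69  72 102 129 131 134 120 135 179 199 194 195 194 195 196 197 197 195 194 195 193]
165 [ 68  70  56  31  34  44  44  47  48  60 109 140 137 135 132 136 158 186 199 199 176 130 115 132 174 199 197 197]
167 [ 70  71  62  36  37  45  46  45  44  46  58  87 121 138 137 137 136 134 149 155 114  61  73  72  71 117 150 135]
169 [ 70  70  60  35  40  45  46  45  47  48  55  51  53  76 115 138 137 138 124  91 119 130  61  48  50  57  63  72]
171 [ 64  55  43  39  46  47  48  49  52  57  56  54  54  52  47  59  70  62  54  53 120 185 198 148  57  44  47  49]
173 [ 45  41  43  45  47  48  48  47  48  51  53  52  52  52  52  55  59  62  64  58 118 182 197 195 193 190 186 192]
176 [ 75 160 205 166  89  41  48  46  51  55  54  57  53  52  55  56  62  64  61  58 120 183 198 196 199 184 155 114]
180 [ 65  99 119 118 120 107  66  46  53  57  55  57  58  57  56  58  62  67  64  63  66  68  63  63  64  63  61  65]
184 [ 73  70  70  81 101 117 116  86 
[... 1653 characters left out ...]
54  53 120 185 198 148  57  44  47  49  75 144 179 184 191 189 190 192 191 193 194 193 192 194 195 196]
172 [ 51  54  57  61  61  58 119 182 200 193 171 130 105 144 181 185 190 187 187 186 187 188 191 192 194 194 195 195 195 196]
173 [ 52  55  59  62  64  58 118 182 197 195 193 190 186 192 199 195 190 186 185 188 188 191 191 192 194 195 196 195 196 196]
174 [ 54  55  64  63  62  56 119 181 195 192 195 195 199 199 198 200 198 193 186 184 187 189 191 192 193 195 196 196 196 196]
175 [ 55  56  61  62  60  57 120 182 195 194 192 193 199 173 136 128 119 168 194 189 186 188 190 191 191 194 193 195 195 196]
[array([304.4, 168.8]), array([309.5, 171. ]), array([318.2, 166.5]), array([334.6, 153.4])]
```

play_rows --commands '[[[0, -0.8, -0.2, 0, 0, 0, 0], [0, -1.6, -0.2, 0, 0, 0, 0], [0, -2.4, -0.2, 0, 0, 0, 0], [0, -3.2, -0.2, 0, 0, 0, 0], [0, -3.8, -0.2, 0, 0, 0, 0], [0, -4.4, -0.2, 0, 0, 0, 0], [0, -5, -0.2, 0, 0, 0, 0], [0, -5, -0.2, 0, 0, 0, 0]]]'

```text
clock: 6.8
tool_pos: [0.5033, 0.2236, 0.1882]
orientation: [180.0, -0.0, -69.0]
force: [0.7, 1.1, -1.2]
opening: 0.0119
gripper_force: 30.0
```

play_rows --commands '[[[0, -0.5, 0, 0, 0, 0, 0], [0, -1, 0, 0, 0, 0, 0], [0, -1.5, 0, 0, 0, 0, 0], [0, -2, 0, 0, 0, 0, 0], [0, -2.6, 0, 0, 0, 0, 0], [0, -2.6, 0, 0, 0, 0, 0], [0, -2.6, 0, 0, 0, 0, 0]]]'

```text
clock: 7.38
tool_pos: [0.5267, 0.2325, 0.1883]
orientation: [180.0, -0.0, -69.0]
force: [-0.4, 1.3, -1.0]
opening: 0.0115
gripper_force: 30.0
```

Run:
```python
from h import *
from plant import *
o=get_obs();Rz=rot([0,0,20.93]);q=np.array([.5256,.2324,0])
print("in stand",Rz.T@(o["tool_pos"]-q),o["orientation"],o["force"])
s=snapshot("side")
cv2.imwrite("pics/g3.png",cv2.resize(s["frame"][110:230,220:370,::-1],(750,600),interpolation=3))
```

```text
in stand [ 0.0010703  -0.00026103  0.18833813] [ 1.79978941e+02 -4.05321182e-03 -6.89885573e+01] [-0.35860363  1.2782082  -0.95320225]
```

View pics/g3.png

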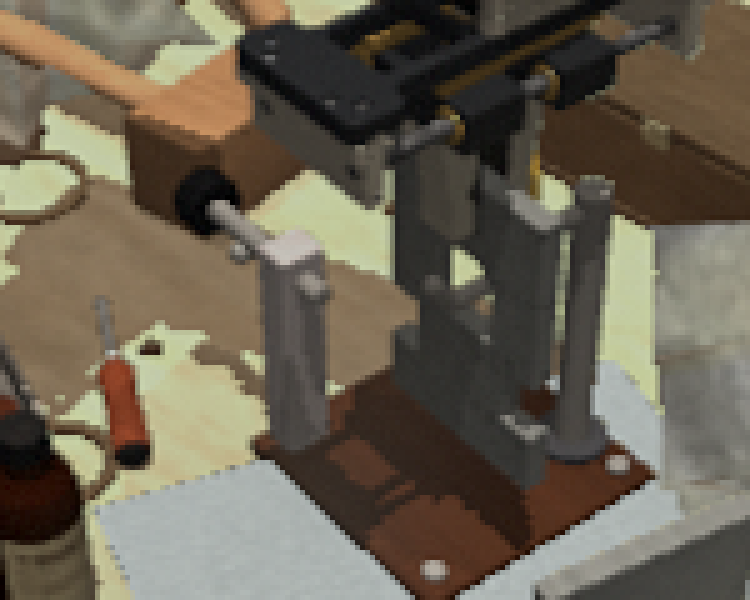

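play_rows --commands '[[[0, 0, 0.5, 0, 0, 0, 0], [0, 0, 1, 0, 0, 0, 0], [0, 0, 1.4, 0, 0, 0, 0], [0, 0, 1.7, 0, 0, 0, 0], [0, 0, 1.7, 0, 0, 0, 0], [0, 0, 1.7, 0, 0, 0, 0]]]'

```text
clock: 7.93
tool_pos: [0.5264, 0.2324, 0.1713]
orientation: [180.0, -0.0, -69.0]
force: [-0.3, -0.0, -1.3]
opening: 0.0116
gripper_force: 30.0
```

play_rows --commands '[[[0, 0, 0.2, 0, 0, 0, 0], [0, 0, 0.2, 0, 0, 0, 0], [0, 0, 0.2, 0, 0, 0, 0]]]'

```text
clock: 8.18
tool_pos: [0.5265, 0.2325, 0.1696]
orientation: [180.0, 0.0, -69.0]
force: [-0.1, -0.1, -1.3]
opening: 0.0116
gripper_force: 30.0
```

play_rows --commands '[[[0, 0, 0.2, 0, 0, 0, 0], [0, 0, 0.2, 0, 0, 0, 0], [0, 0, 0.2, 0, 0, 0, 0]]]'

```text
clock: 8.43
tool_pos: [0.5265, 0.2325, 0.1675]
orientation: [180.0, -0.0, -69.0]
force: [-0.8, 0.1, -0.5]
opening: 0.0118
gripper_force: 30.0
```

play_rows --commands '[[[0, 0, 0.15, 0, 0, 0, 0], [0, 0, 0.15, 0, 0, 0, 0], [0, 0, 0.15, 0, 0, 0, 0]]]'

```text
clock: 8.68
tool_pos: [0.5265, 0.2325, 0.1659]
orientation: [180.0, -0.0, -69.0]
force: [0.8, 0.4, -1.5]
opening: 0.0116
gripper_force: 30.0
```

play_rows --commands '[[[0, 0, 0.1, 0, 0, 0, 0], [0, 0, 0.1, 0, 0, 0, 0], [0, 0, 0.1, 0, 0, 0, 0]]]'

```text
clock: 8.93
tool_pos: [0.5266, 0.2326, 0.1652]
orientation: [-180.0, 0.0, -69.0]
force: [0.3, -0.1, -0.6]
opening: 0.0115
gripper_force: 30.0
```

play_rows --commands '[[[0, 0, 0.15, 0, 0, 0, 0], [0, 0, 0.15, 0, 0, 0, 0], [0, 0, 0.15, 0, 0, 0, 0]]]'

```text
clock: 9.18
tool_pos: [0.5267, 0.2326, 0.1649]
orientation: [-179.9, -0.0, -68.9]
force: [-4.0, -0.0, 9.1]
opening: 0.0122
gripper_force: 30.0
```

play_rows --commands '[[[0, 0, 0.15, 0, 0, 0, 0], [0, 0, 0.15, 0, 0, 0, 0], [0, 0, 0.15, 0, 0, 0, 0]]]'

```text
clock: 9.43
tool_pos: [0.5269, 0.2326, 0.1647]
orientation: [-179.9, -0.0, -68.9]
force: [-7.8, -1.8, 17.8]
opening: 0.012
gripper_force: 30.0
```

play_rows --commands '[[[0, 0, -0.25, 0, 0, 0, 0], [0, 0, -0.25, 0, 0, 0, 0], [0, 0, -0.25, 0, 0, 0, 0.2], [0, 0, -0.25, 0, 0, 0, 0.3], [0, 0, -0.25, 0, 0, 0, 0.4], [0, 0, -0.25, 0, 0, 0, 0.4], [0, 0, -0.25, 0, 0, 0, 0.4], [0, 0, -0.25, 0, 0, 0, 0.4], [0, 0, -0.25, 0, 0, 0, 0.4], [0, 0, -0.25, 0, 0, 0, 0.4], [0, 0, -1, 0, 0, 0, 0.4], [0, 0, -3, 0, 0, 0, 0.4], [0, 0, -6, 0, 0, 0, 0.4], [0, 0, -10, 0, 0, 0, 0.4], [0, 0, -13, 0, 0, 0, 0.4], [0, 0, -13, 0, 0, 0, 0.4]]]'

```text
clock: 10.77
tool_pos: [0.5293, 0.2336, 0.3003]
orientation: [-179.4, 0.1, -68.9]
force: [0.6, -0.2, 1.1]
opening: 0.035
gripper_force: 0.0
```

Run:
```python
from h import *
from plant import *
o=get_obs();print(o["tool_pos"],o["orientation"],o["force"])
s=snapshot("side");pickle.dump(s,open("s3.pkl","wb"))
cv2.imwrite("pics/g4.png",cv2.resize(s["frame"][100:240,210:385,::-1],(750,600),interpolation=3))
Rz=rot([0,0,20.93]);q=np.array([.5256,.2324,0])
p=(np.array([.5266,.2325,.295]),[180,0,-69.0])
for yaw in(20.93,-69.07):
  for v in((-.034,.23,.295),(-.034,.23,.11),(-.034,.17,.11)): print(yaw,v,q+Rz@v,rel(p,q+Rz@np.array(v),yaw))
```

```text
[0.52925675 0.23359696 0.30025448] [-1.79358197e+02  8.74945112e-02 -6.89313148e+01] [ 0.64058016 -0.21689762  1.1182503 ]
20.93 (-0.034, 0.23, 0.295) [0.41168117 0.43507832 0.295     ] [-23.03   3.47   0.     0.     0.   -89.93]
20.93 (-0.034, 0.23, 0.11) [0.41168117 0.43507832 0.11      ] [-23.03   3.47  18.5    0.     0.   -89.93]
20.93 (-0.034, 0.17, 0.11) [0.4331148  0.37903726 0.11      ] [-17.03   3.48  18.5    0.     0.   -89.93]
-69.07 (-0.034, 0.23, 0.295) [0.41168117 0.43507832 0.295     ] [-23.03   3.47   0.     0.    -0.     0.07]
-69.07 (-0.034, 0.23, 0.11) [0.41168117 0.43507832 0.11      ] [-23.03   3.47  18.5    0.    -0.     0.07]
-69.07 (-0.034, 0.17, 0.11) [0.4331148  0.37903726 0.11      ] [-17.03   3.48  18.5    0.    -0.     0.07]
```

View pics/g4.png

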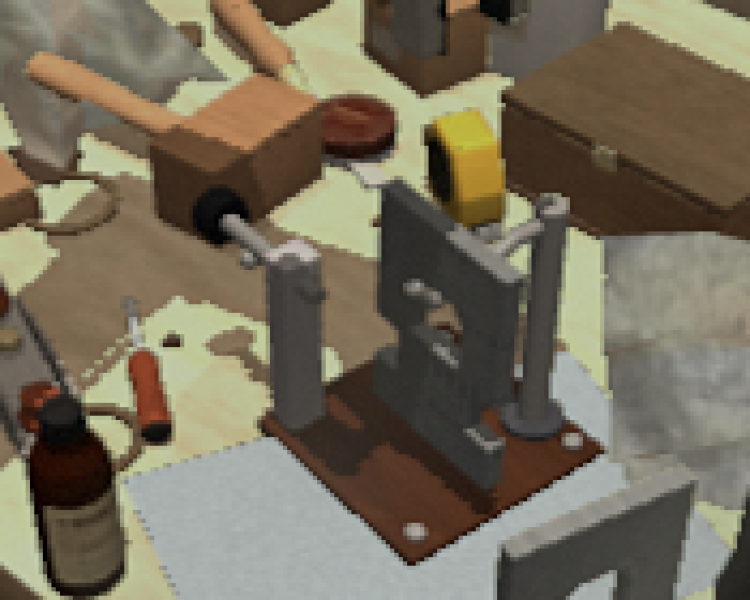

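play_rows --commands '[[[-4, 0.6, 0, 0, 0, 0, 0], [-8, 1.2, 0, 0, 0, 0, 0], [-12, 1.8, 0, 0, 0, 0, 0], [-16, 2.4, 0, 0, 0, 0, 0], [-20, 3, 0, 0, 0, 0, 0], [-22.5, 3.5, 0, 0, 0, 0, 0], [-22.5, 3.5, 4, 0, 0, 0, 0], [-22.5, 3.5, 8, 0, 0, 0, 0], [-22.5, 3.5, 12, 0, 0, 0, 0], [-22.5, 3.5, 15, 0, 0, 0, 0], [-22.5, 3.5, 17, 0, 0, 0, 0], [-22.5, 3.5, 18.8, 0, 0, 0, 0], [-22.5, 3.5, 18.8, 0, 0, 0, 0], [-22.5, 3.5, 18.8, 0, 0, 0, 0], [-22.5, 3.5, 18.8, 0, 0, 0, 0]]]'

```text
clock: 12.07
tool_pos: [0.4135, 0.4305, 0.1051]
orientation: [-179.9, 0.0, -69.0]
force: [0.2, -0.3, -0.0]
opening: 0.0005
gripper_force: 0.0
```

Run:
```python
from h import *
from plant import *
o=get_obs();Rz=rot([0,0,20.93]);q=np.array([.5256,.2324,0])
print("in stand",Rz.T@(o["tool_pos"]-q),o["orientation"],o["force"],o["opening"])
```

```text
in stand [-0.03392781  0.22502424  0.1051058 ] [-1.79946528e+02  2.02373926e-02 -6.89592714e+01] [ 0.24021745 -0.31486135 -0.01359961] 0.0005499382689208995
```

play_rows --commands '[[[1, 0, 0, 0, 0, 0, 0], [2, 0, 0, 0, 0, 0, 0], [2.8, 0, 0, 0, 0, 0, 0], [3.4, 0, 0, 0, 0, 0, 0], [3.8, 0, 0, 0, 0, 0, 0], [3.8, 0, 0, 0, 0, 0, 0]]]'

```text
clock: 12.57
tool_pos: [0.4272, 0.3935, 0.1045]
orientation: [-180.0, 0.0, -69.0]
force: [-1.3, -0.2, 0.1]
opening: 0.0006
gripper_force: 0.0
```

play_rows --commands '[[[0.15, 0, 0, 0, 0, 0, 0], [0.3, 0, 0, 0, 0, 0, 0], [0.3, 0, 0, 0, 0, 0, 0]]]'

```text
clock: 12.82
tool_pos: [0.4279, 0.3917, 0.104]
orientation: [-180.0, 0.0, -69.0]
force: [-0.4, -0.7, -0.2]
opening: 0.0005
gripper_force: 0.0
```

play_rows --commands '[[[0.15, 0, 0, 0, 0, 0, 0], [0.3, 0, 0, 0, 0, 0, 0], [0.3, 0, 0, 0, 0, 0, 0]]]'

```text
clock: 13.07
tool_pos: [0.4285, 0.3901, 0.1041]
orientation: [-180.0, 0.1, -69.0]
force: [-3.5, 4.0, 0.1]
opening: 0.0002
gripper_force: 2.4
```

play_rows --commands '[[[0.15, 0, 0, 0, 0, 0, 0], [0.3, 0, 0, 0, 0, 0, 0], [0.3, 0, 0, 0, 0, 0, 0]]]'

```text
clock: 13.32
tool_pos: [0.4297, 0.387, 0.1041]
orientation: [-180.0, 0.1, -68.9]
force: [-2.8, 3.8, 0.4]
opening: 0.0003
gripper_force: 2.0
```

play_rows --commands '[[[0.15, 0, 0, 0, 0, 0, 0], [0.3, 0, 0, 0, 0, 0, 0], [0.3, 0, 0, 0, 0, 0, 0]]]'

```text
clock: 13.57
tool_pos: [0.4311, 0.3831, 0.1041]
orientation: [-180.0, -0.0, -69.0]
force: [-1.6, 1.6, 0.7]
opening: 0.0002
gripper_force: 1.0
```

play_rows --commands '[[[0.15, 0, 0, 0, 0, 0, 0], [0.3, 0, 0, 0, 0, 0, 0], [0.3, 0, 0, 0, 0, 0, 0]]]'

```text
clock: 13.82
tool_pos: [0.4323, 0.3798, 0.104]
orientation: [180.0, -0.0, -69.0]
force: [-0.2, 0.3, 0.2]
opening: 0.0003
gripper_force: 0.1
```

play_rows --commands '[[[0.15, 0, 0, 0, 0, 0, 0], [0.3, 0, 0, 0, 0, 0, 0], [0.3, 0, 0, 0, 0, 0, 0]]]'

```text
clock: 14.07
tool_pos: [0.4333, 0.3771, 0.104]
orientation: [180.0, -0.0, -69.0]
force: [0.5, -0.3, -0.4]
opening: 0.0004
gripper_force: 0.0
```

Run:
```python
from h import *
from plant import *
o=get_obs();print(o["tool_pos"],o["force"])
s=snapshot("side");S=pickle.load(open("s3.pkl","rb"))
Rz=rot([0,0,20.93]);q=np.array([.5256,.2324,0])
for k in(0,.012,.024,.048): print(k,"inner end",proj(s,q+Rz@[-.034,.064-k,.12]),"knob inner face",proj(s,q+Rz@[-.034,.152-k,.12]))
cv2.imwrite("pics/g5.png",cv2.resize(s["frame"][100:240,210:385,::-1],(750,600),interpolation=3))
```

```text
[0.43331404 0.37705985 0.10395023] [ 0.53249555 -0.25654088 -0.35245947]
0 inner end [284.02583747 169.92650111] knob inner face [262.66194904 152.51721727]
0.012 inner end [287.11974326 172.44770338] knob inner face [265.44501798 154.78512076]
0.024 inner end [290.26003827 175.00670791] knob inner face [268.26764096 157.08525657]
0.048 inner end [296.68403274 180.24157624] knob inner face [274.03497063 161.78501333]
```

View pics/g5.png

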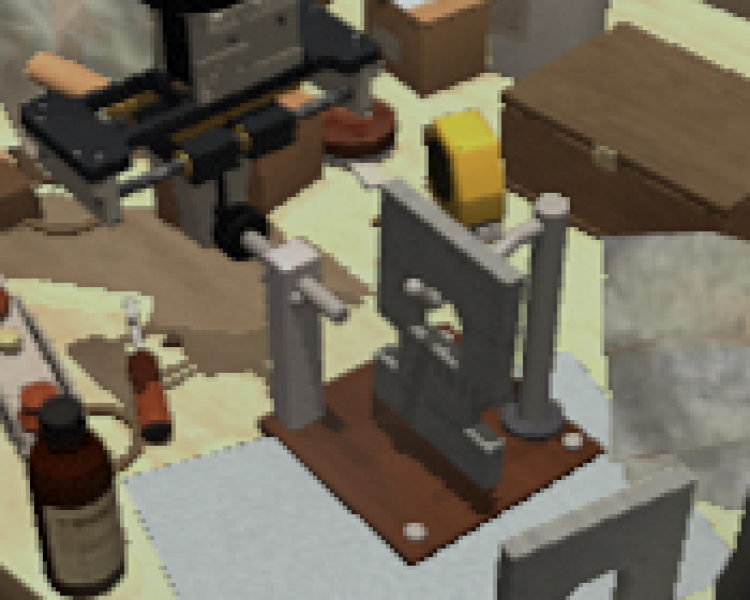

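play_rows --commands '[[[-0.5, 0, 0, 0, 0, 0, 0], [-1.5, 0, 0, 0, 0, 0, 0], [-3, 0, 0, 0, 0, 0, 0], [-5, 0, 0, 0, 0, 0, 0], [-6, 0, -3, 0, 0, 0, 0], [-6, 0, -7, 0, 0, 0, 0], [-6, 0, -11, 0, 0, 0, 0], [-6, 0, -14, 0, 0, 0, 0], [-6, 0, -14, 0, 0, 0, 0], [-6, 0, -14, 0, 0, 0, 0], [-6, 0, -14, 0, 0, 0, 0], [-6, 0, -14, 0, 0, 0, 0]]]'

```text
clock: 15.12
tool_pos: [0.4109, 0.4338, 0.2427]
orientation: [179.9, -0.1, -69.0]
force: [0.2, 0.9, -0.5]
opening: 0.0005
gripper_force: 0.0
```

Run:
```python
from h import *
from plant import *
s=snapshot("side");S=pickle.load(open("s3.pkl","rb"))
a=s["frame"].astype(int);b=S["frame"].astype(int)
d=np.abs(a-b).sum(2)>60
print("template region changed px",d[135:215,298:332].sum())
# inner rod end: bright/grey change bbox
y,x=np.nonzero(d[160:185,280:297]);print("rod change bbox",x.min()+280,x.max()+280,y.min()+160,y.max()+160)
print(close_job())
```

```text
template region changed px 238
rod change bbox 280 296 160 184
the job is handed in; nothing more can be done
None
```

I handed the job in at about 15 s, with no verdict returned. The last picture I viewed, before the arm backed off, showed the waisted template hanging on the hook, the keeper bolt moved about 24 mm (its middle click), and the bottle and straight template standing. A pixel check after backing off found 238 changed pixels around the template compared with before the push; I did not look into them, so they could be shadow or a small movement of the template.

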